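# Shift the blood-tube mixer into third and start it

### The job

Put the tube mixer into its third speed: with the fingertips push the gear lever, which stands somewhere in the left-hand rail of its H-shaped gate, through the cross channel to the right-hand rail and then forward, away from the robot, fully home into the third slot. Only then press the start button to the right of the gate all the way down and let it come up again. Push the lever gently, without gripping it or ramming it against the gate, and leave the tubes, jar and everything else on the mixer and around it where they are.

Things in the scene. Friction and masses are not known exactly. Their poses are not given: they have to be found in the camera images.
- mixer: blue bench-top tube roller mixer, fixed to the bench. Origin on the bench under the centre of its H gate; x forward (away from the robot), y to its left, z up; it stands turned up to 0.3 rad about z. Console 170 (x) by 360 (y) by 78 mm high, centred on the origin; behind it (x 85 to 220, y +-135 mm) a bed of four black rollers, 65 mm high
- gate_centre (a point): centre of the top face of the gate plate (x +-52, y +-56 mm, aluminium, 86 mm above the bench), axes as the mixer's. Its H-shaped opening: two rails along x, joined in the middle (x = 0) by a cross channel along y, the lever's only way between the rails. Raised black pips number the slots: one left far, two left near, three right far, four right near
- lever_knob (a point): centre of the lever's black ball knob, 36 mm in diameter, on a 10 mm stem, 145 mm from the lever's pivot: 155 mm above the bench if upright, about 140 mm at the slots' ends. It moves +-44 mm in the mixer's x and y; play in the rails and the cross channel about +-8 mm at the knob. It stays where it is left; 3 to 4 N at the knob moves it; over 35 N is ramming
- lever_across (a joint): sideways tilt of the lever, rad: about -0.31 on the left-hand rail (y = +44 mm at the knob), +0.31 on the right-hand rail (y = -44 mm). Play in a rail about +-0.06
- lever_fore (a joint): fore-and-aft tilt of the lever, rad: 0 in the cross channel (play +-0.055), +0.31 at the far ends of the slots one and three, -0.31 at the near ends of two and four. At the start it has any value from -0.29 to 0.29. The third slot counts as fully home from 0.27
- cross_left (a point): where the knob's centre is when the lever stands in the left rail at the cross channel; fixed on the mixer, and its axes are the mixer's
- cross_right (a point): where the knob's centre is when the lever stands in the right rail at the cross channel; fixed on the mixer
- third_end (a point): where the knob's centre is when the lever is fully home in the third slot (right-hand rail, far end); fixed on the mixer
- start (a joint): travel of the start button, m: 0 up, 0.006 fully down, counts as pressed from 0.004; springs back. It needs about 5 N
- start_top (a point): centre of the start button's flat grey top, 26 mm in diameter, 100 mm above the bench when up, in a round black collar of 42 mm diameter whose top is 10 mm lower; on the console to the right of the gate (mixer frame x = -40, y = -130 mm). It is pressed straight down
- jar: loose closed specimen jar, 42 mm in diameter, 52 mm high, standing on the console to the left of the gate; origin at the centre of its underside. Leave it
- tube_a: loose capped blood tube, 14 mm in diameter, 80 mm long, lying along y in a groove of the roller bed; origin at its middle. Leave it
- tube_b: second such tube in the groove farthest from the console; origin at its middle. Leave it
- rack: white tube rack with purple-capped tubes, 90 by 140 mm, 92 mm high, on the bench to the left of the mixer; origin at the centre of its underside. Leave it
- reagent: white bottle with a red cap, 62 mm in diameter, 140 mm high, on the bench to the right of the mixer; origin at the centre of its underside. Leave it
- vials: cardboard tray of red-capped vials, 75 by 55 mm, 63 mm high, on the bench to the right of the mixer; origin at the centre of its underside. Leave it
- marker: marker pen, 125 mm long, 12 mm thick, on the bench in front of the mixer; origin at the middle of its underside. Leave it

How it is judged:
By the outcome, as a careful person would: the job done as asked, in the order asked, and still so for the second after the job is handed in, with the robot touching nothing.
It also fails if it takes over 58 s, if anything falls off the work surface, if the arm or the gripper's body presses on something with over 40 N, if the wrist force passes 120 N, or if a joint passes its speed limit or range.

### The arm

A 7-joint arm with a two-finger parallel gripper is mounted at the origin on the work surface. World frame = base frame: x ahead of the robot, y to its left, z up, the work surface at z = 0. Lengths are in m, angles in rad, forces in N, time in s.
With the tool pointing down it reaches from about 0.4 to 0.85 m from the base axis. Payload 4.5 kg.
Tool frame: the origin (TCP) lies at the very end of the fingers, on their centre line; the grasp point (between the pads) lies 19 mm behind it; z points along the fingers, y is the line along which they close (so a half turn about z gives the same grasp; the last joint's range is limited). The gripper opens to 85 mm and grips with 20 to 120 N. Pads are 22 mm wide; open, the fingers measure 114 mm over their backs; the gripper's body (76 mm by 85 mm) begins 54 mm behind the grasp point. The pads swing forward as they close: fully open they stand 13 mm farther back than shut.
Start: joints at [1.165, 0.689, -0.195, 1.565, 0.157, 0.902, -0.215], TCP at [0.266, -0.566, 0.231] pointing down, gripper open.
Joint ranges: [-3.01, 3.01], [-0.46, 2.08], [-1.47, 1.51], [0.13, 2.56], [-1, 4.14], [0.04, 2.09], [-2.66, 2.66]. Speed limits (rad/s): [2.57, 2.57, 3.14, 3.14, 3.14, 3.14, 3.14].

### API

Orientations are given as a unit quaternion [w, x, y, z].
In Python, from rig import bot gives the robot as it stands. The module is installed in compiled form; this text tells all that it offers.
- The arm moves only by the tool send_rows, never from a script. Its argument "moves" is a list that holds one entry, the list of rows, each a list of 7 numbers: the opening, from 0 (shut) to 1 (fully open), then the shift along the tool's x, y, z each as a share of 15 cm, from -1 to 1, then the turn, a rotation vector about the tool's x, y, z each as a share of 45 degrees, from -1 to 1. In form: [[[hand, x, y, z, rx, ry, rz], ...]]. A call has 1 to 10 rows; each row shifts and turns the commanded pose from where the row before left it, along the tool's axes as they then stand; what a row does not reach is not made up. A row lasts 1/10 s, in which the tool goes at most 50 mm and 8.59 degrees, less where a joint would pass 70% of its speed; a pose out of reach is approached as far as the arm can. A call with a number of a shift or a turn outside -1 to 1 is refused whole. A call with a gripper value outside its range is refused whole. The fingers move at their own pace and stop on an object; "newtons" is the grip in N (left out, the last holds). Time passes only in rows, so rows that do not move let the fingers close. It gives the time, the measured TCP pose, the force, the opening and the grip force at its end, in the units of the state.
- bot.sense(): the state, without advancing time (a new reading comes with each control period).
- bot.capture(name): name is "scene" or "top" or "wrist"; returns a dict with "color" (420x560x3 uint8, red, green, blue), "fovy" (degrees; the focal length in pixels is half the picture's height over the tangent of half this angle, whatever the lens; pixels are square), "cx", "cy" (the principal point, pixels), "position" and "orientation" of the camera in the world; the wrist camera has in their place "mount" (4x4, takes a point from camera to tool coordinates, whose origin is the TCP and whose axes are the flange's). Camera axes: x right, y down, z forward; pixel columns grow to the right and rows downward; lengths in m; the calibration is good to about 2 mm. A picture is of the moment at which its call begins: read the wrist's pose just before it. There is no depth.
- bot.close_job(): hands the job in; it is judged then, once.
The state is a dict: "t": time; "joints": joint angles; "joint_velocities": joint speeds; "effort": joint torques, N m; "eef_pos": TCP position; "eef_rot": TCP orientation; "force": force on the tool from outside, world axes, zero at the start; "wrist_torque": the same for the moment, N m; "width": finger opening in m; "grip_force": force on a finger pad.
Only numpy, scipy, OpenCV 4.12 (cv2) and the standard library are available. Lean on these libraries where they do the work, as an engineer would, in place of code of your own. Each camera call takes 0.05 s, during which the arm holds its last target. There are 200 camera calls.

## Working session

There is one attempt and no reset: what is moved stays moved. The work goes in short steps, Python scripts to look and compute and a tool call to move; the robot and the scene stay as the last step left them, time stands still between calls to the robot, and variables do not carry over. Pictures are saved under pics/ and viewed, at most 10 in all, crops included, and the job is handed in when it is done.

Besides the shell and the picture viewer there is one more tool, called after ">>>" as name(argument=value, ...) on one line, values as JSON. send_rows: Moves the arm, as the interface text tells. Shift numbers are shares of 15 cm and turn numbers shares of 45 degrees, none past 1 either way. Its arguments: {"type":"object","properties":{"moves":{"type":"array","items":{"type":"array","items":{"type":"array","items":{"type":"number"}}}},"newtons":{"type":"number"}},"required":["moves"]}

```bash
mkdir -p pics; cat > h.py <<'E'
import numpy as np, cv2
from scipy.spatial.transform import Rotation as R
from rig import bot
def rot(q): return R.from_quat([q[1],q[2],q[3],q[0]]).as_matrix()
def cam(c,s=None):
    f=c["color"].shape[0]/2/np.tan(np.radians(c["fovy"])/2)
    if "mount" in c:
        T=np.eye(4);T[:3,:3]=rot(s["eef_rot"]);T[:3,3]=s["eef_pos"];T=T@np.array(c["mount"]);return f,c["cx"],c["cy"],T[:3,:3],T[:3,3]
    return f,c["cx"],c["cy"],rot(c["orientation"]),np.array(c["position"])
def ray(k,u,v):
    f,cx,cy,M,p=k;d=M@np.array([(u-cx)/f,(v-cy)/f,1]);return p,d/np.linalg.norm(d)
def plane(k,u,v,z):
    p,d=ray(k,u,v);return p+d*(z-p[2])/d[2]
def proj(k,P):
    f,cx,cy,M,p=k;q=M.T@(np.array(P)-p);return f*q[0]/q[2]+cx,f*q[1]/q[2]+cy
def tri(r):
    A=np.zeros((3,3));b=np.zeros(3)
    for p,d in r:
        m=np.eye(3)-np.outer(d,d);A+=m;b+=m@p
    return np.linalg.solve(A,b)
E
python3 - <<'E'
from h import *
s=bot.sense();print({k:np.round(v,3).tolist() for k,v in s.items()})
for n in("scene","top"):
    c=bot.capture(n);cv2.imwrite(f"pics/{n}0.png",c["color"][...,::-1]);k=cam(c);print(n,k[0],k[1],k[2],k[4].round(3),k[3][:,2].round(3))
E
```

```text
{'t': 0.0, 'joints': [1.165, 0.69, -0.194, 1.566, 0.157, 0.903, -0.215], 'joint_velocities': [-0.001, -0.0, 0.001, -0.001, 0.001, 0.001, 0.001], 'effort': [0.001, -53.962, -1.267, -15.855, 0.009, 0.009, 0.0], 'eef_pos': [0.266, -0.565, 0.23], 'eef_rot': [-0.001, 0.976, 0.218, -0.0], 'force': [0.199, -0.205, -0.151], 'wrist_torque': [0.001, -0.002, 0.003], 'grip_force': 0.0, 'width': 0.085}
scene 406.12935931719494 280.4274348563848 207.05079862756364 [ 1.065 -0.221  0.808] [-0.525  0.319 -0.789]
top 389.1631292721426 279.61138600475323 213.4747334038396 [0.552 0.036 0.919] [ 0.036  0.033 -0.999]
```

View pics/scene0.png

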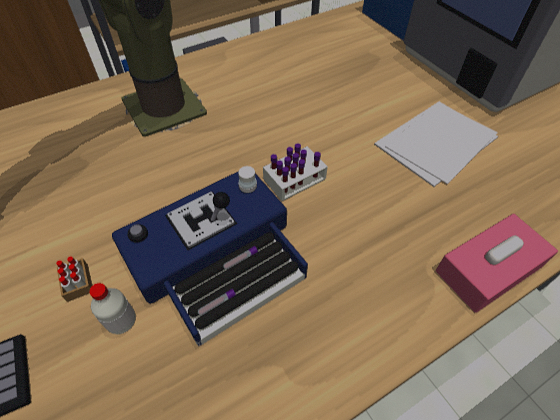

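View pics/top0.png

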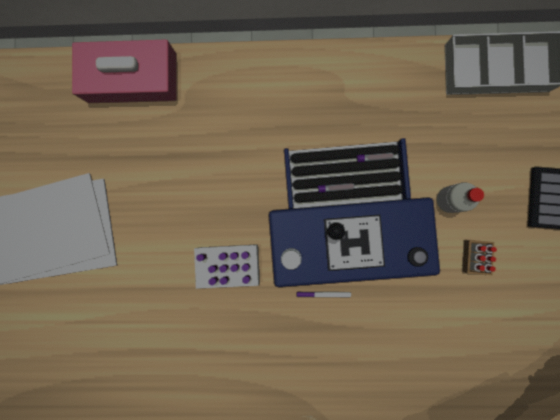

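The scene view shows the mixer with the knob in the left rail, towards the far end. In the top view the gate plate is around (354,242), the knob (336,231), the button (420,257) and the jar (291,259).

```bash
cat > m.py <<'E'
from h import *
c=bot.capture("top");k=cam(c);im=c["color"];hsv=cv2.cvtColor(im,cv2.COLOR_RGB2HSV)
x0,y0,x1,y1=315,205,395,280
m=((hsv[...,1]<50)&(hsv[...,2]>90)).astype(np.uint8)*255
w=np.zeros_like(m);w[y0:y1,x0:x1]=m[y0:y1,x0:x1]
cs,_=cv2.findContours(w,cv2.RETR_EXTERNAL,cv2.CHAIN_APPROX_NONE);C=max(cs,key=cv2.contourArea)
P=np.array([plane(k,*p[0],0.086)[:2] for p in C],np.float32)
r=cv2.minAreaRect(P);print("gate",r)
w=np.zeros_like(m);g=((hsv[...,1]<60)&(hsv[...,2]>80)).astype(np.uint8)*255
w[244:272,406:434]=g[244:272,406:434]
cs,_=cv2.findContours(w,cv2.RETR_EXTERNAL,cv2.CHAIN_APPROX_NONE);C=max(cs,key=cv2.contourArea)
(u,v),rad=cv2.minEnclosingCircle(C);print("button",u,v,rad,plane(k,u,v,.1))
o=im[200:285,265:445];cv2.imwrite("pics/crop1.png",cv2.resize(o,None,fx=4.4,fy=4.4,interpolation=cv2.INTER_CUBIC)[...,::-1])
E
python3 m.py
```

```text
gate ((0.5185307860374451, -0.09452465176582336), (0.10456595569849014, 0.11272700875997543), 3.833442449569702)
button 419.65789794921875 256.7368469238281 5.431675910949707 [ 0.48755166 -0.2265039   0.1       ]
```

View pics/crop1.png

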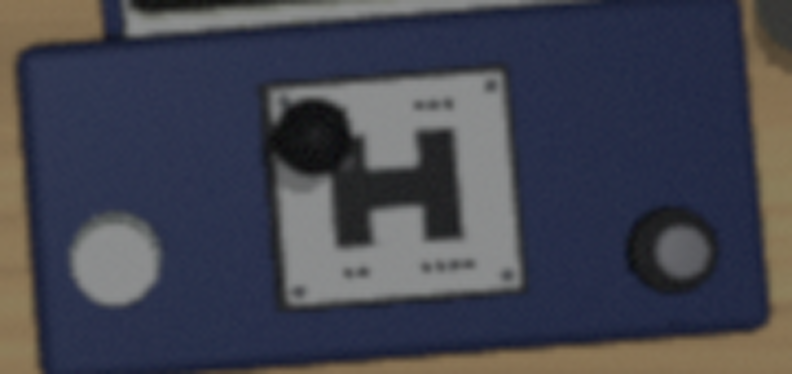

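```bash
cat >> h.py <<'E'
TH=np.radians(3.83);O=np.array([.5185,-.0945]);MX=np.array([[np.cos(TH),-np.sin(TH)],[np.sin(TH),np.cos(TH)]])
def tomix(p): return MX.T@(np.array(p)[:2]-O)
def tow(q): return O+MX@np.array(q)
def knob(n):
    c=bot.capture(n);k=cam(c);g=cv2.GaussianBlur(c["color"].max(2),(3,3),0);return c,k,g
E
python3 - <<'E'
from h import *
k=cam(bot.capture("top"))
for z in(.14,.145):print("knob",tomix(plane(k,336.1,231.1,z)))
print("jar",tomix(plane(k,265+115/4.4,200+258/4.4,.13)),"button",tomix(plane(k,419.66,256.74,.1)), tow((-40/1e3,-.13)))
print("scene check",proj(cam(bot.capture("scene")),[*tow((-.04,-.13)),.1]))
s=bot.sense();M=rot(s["eef_rot"]);p=np.array(s["eef_pos"])
print(M.round(3), p)
for q in[(.085,.044),(.029,.044),(0,.085),(-.05,-.044),(-.04,-.13)]:
    print(q,tow(q).round(4))
E
```

```text
knob [0.02787943 0.04217931]
knob [0.02797252 0.04272734]
jar [-0.02038431  0.13600561] button [-0.03970343 -0.12964554] [ 0.48727286 -0.22688152]
scene check (np.float64(136.3807009294437), np.float64(229.01484265399856))
[[ 0.905  0.426 -0.   ]
 [ 0.426 -0.905  0.001]
 [-0.    -0.001 -1.   ]] [ 0.26598791 -0.56527274  0.23093327]
(0.085, 0.044) [ 0.6004 -0.0449]
(0.029, 0.044) [ 0.5445 -0.0487]
(0, 0.085) [ 0.5128 -0.0097]
(-0.05, -0.044) [ 0.4716 -0.1417]
(-0.04, -0.13) [ 0.4873 -0.2269]
```

>>> send_rows(moves=[[[0, 0, 0, 0, 0, 0, 0.159], [0, 0, 0, 0, 0, 0, 0.159], [0, 0, 0, 0, 0, 0, 0.159], [0, 0.16, -0.22, 0, 0, 0, 0], [0, 0.16, -0.22, 0, 0, 0, 0], [0, 0.16, -0.22, 0, 0, 0, 0], [0, 0.16, -0.22, 0, 0, 0, 0], [0, 0.16, -0.22, 0, 0, 0, 0], [0, 0.16, -0.22, 0, 0, 0, 0], [0, 0.16, -0.22, 0, 0, 0, 0]]])

```text
t: 1.25
eef_pos: [0.4195, -0.3226, 0.2314]
eef_rot: [0.0, 0.999, 0.033, 0.0]
force: [1.4, -0.8, -0.1]
width: 0.0002
grip_force: 0.0
```

>>> send_rows(moves=[[[0, 0.16, -0.22, 0, 0, 0, 0], [0, 0.16, -0.22, 0, 0, 0, 0], [0, 0.16, -0.22, 0, 0, 0, 0], [0, 0.16, -0.22, 0, 0, 0, 0], [0, 0.16, -0.22, 0, 0, 0, 0], [0, 0.16, -0.22, 0, 0, 0, 0], [0, 0.16, -0.22, 0, 0, 0, 0], [0, 0.16, -0.22, 0, 0, 0, 0], [0, 0, 0, 0, 0, 0, 0], [0, 0, 0, 0, 0, 0, 0]]])

```text
t: 2.25
eef_pos: [0.5932, -0.0469, 0.231]
eef_rot: [-0.0, 0.999, 0.034, -0.0]
force: [-0.8, 0.2, -0.1]
width: 0.0003
grip_force: 0.0
```

```bash
cat > st.py <<'E'
from h import *
s=bot.sense();M=rot(s["eef_rot"]);print("t",s["t"],"mix mm",(tomix(s["eef_pos"])*1e3).round(1),"z",round(s["eef_pos"][2]*1e3,1),"F",np.round(s["force"],1),"yaw",np.degrees(np.arctan2(M[1,0],M[0,0])).round(2),"zax",M[:,2].round(3),"w",round(s["width"],4))
E
python3 st.py
```

```text
t 2.25 mix mm [77.8 42.5] z 231.0 F [-0.8  0.2 -0.1] yaw 3.89 zax [-0.  0. -1.] w 0.0003
```

>>> send_rows(moves=[[[0, 0, 0, 0.135, 0, 0, 0], [0, 0, 0, 0.135, 0, 0, 0], [0, 0, 0, 0.135, 0, 0, 0], [0, 0, 0, 0.135, 0, 0, 0], [0, 0, 0, 0.135, 0, 0, 0], [0, -0.05, 0, 0, 0, 0, 0], [0, -0.05, 0, 0, 0, 0, 0], [0, -0.03, 0, 0, 0, 0, 0], [0, -0.03, 0, 0, 0, 0, 0], [0, -0.03, 0, 0, 0, 0, 0]]])

```text
t: 3.25
eef_pos: [0.5672, -0.0499, 0.1318]
eef_rot: [0.0, 0.999, 0.033, 0.003]
force: [4.1, 0.5, 2.4]
width: 0.0
grip_force: 1.9
```

```bash
python3 st.py
```

```text
t 3.25 mix mm [51.6 41.2] z 131.8 F [4.1 0.5 2.4] yaw 3.73 zax [ 0.007  0.    -1.   ] w 0.0
```

>>> send_rows(moves=[[[0, -0.025, 0, 0, 0, 0, 0], [0, -0.025, 0, 0, 0, 0, 0], [0, -0.025, 0, 0, 0, 0, 0], [0, -0.025, 0, 0, 0, 0, 0], [0, -0.025, 0, 0, 0, 0, 0], [0, 0, 0, 0, 0, 0, 0], [0, 0, 0, 0, 0, 0, 0]]])

```text
t: 3.95
eef_pos: [0.545, -0.0513, 0.1297]
eef_rot: [0.0, 0.999, 0.033, -0.001]
force: [1.4, 0.4, 0.4]
width: 0.0
grip_force: 0.7
```

```bash
cat st.py > look.py; cat >> look.py <<'E'
import sys
c=bot.capture("scene");o=c["color"][165:285,110:310];cv2.imwrite(f"pics/{sys.argv[1]}.png",cv2.resize(o,None,fx=4,fy=4,interpolation=cv2.INTER_CUBIC)[...,::-1])
k=cam(c)
for n,q in dict(left=(0,.044,.148),right=(0,-.044,.148),third=(.044,-.044,.141)).items():
    u,v=proj(k,[*tow(q[:2]),q[2]]);print(n,(round((u-110)*4),round((v-165)*4)))
E
python3 look.py s1
```

```text
t 3.95 mix mm [29.4 41.3] z 129.7 F [1.4 0.4 0.4] yaw 3.73 zax [-0.002 -0.    -1.   ] w 0.0
left (420, 102)
right (269, 177)
third (311, 242)
```

View pics/s1.png

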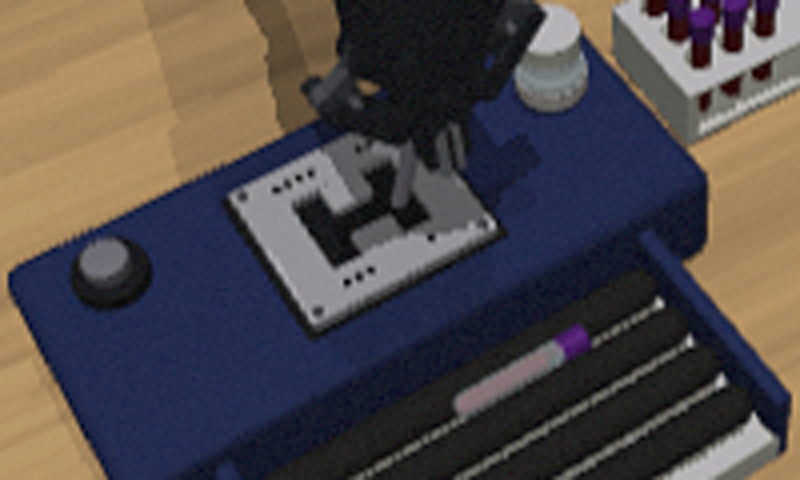

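>>> send_rows(moves=[[[0, 0.1, 0, 0, 0, 0, 0], [0, 0.1, 0, 0, 0, 0, 0], [0, 0, -0.16, 0, 0, 0, 0], [0, 0, -0.16, 0, 0, 0, 0], [0, 0, 0, 0, 0, 0, 0]]])

```text
t: 4.5
eef_pos: [0.5709, 0.003, 0.1291]
eef_rot: [-0.001, 0.999, 0.035, -0.002]
force: [0.8, 0.6, -0.2]
width: 0.0001
grip_force: 0.0
```

```bash
sed -i 's/165:285,110:310/165:285,110:310/' look.py; cat >> look.py <<'E'
s=bot.sense();w=bot.capture("wrist");kw=cam(w,s)
for n,q in dict(left=(0,.044,.148),right=(0,-.044,.148),third=(.044,-.044,.141)).items(): print("w",n,np.round(proj(kw,[*tow(q[:2]),q[2]])))
a=cv2.imread(f"pics/{sys.argv[1]}.png")[:,:480];b=cv2.resize(w["color"],(640,480))[...,::-1]
cv2.imwrite(f"pics/{sys.argv[1]}.png",cv2.resize(np.hstack([cv2.resize(a,(350,350)),cv2.resize(b,(450,350))]),(800,350)))
E
python3 look.py s2
```

```text
t 4.5 mix mm [58.8 93.8] z 129.1 F [ 0.8  0.6 -0.2] yaw 4.06 zax [-0.004  0.003 -1.   ] w 0.0001
left (420, 102)
right (269, 177)
third (311, 242)
w left [380. 391.]
w right [556. 391.]
w third [567. 307.]
```

View pics/s2.png

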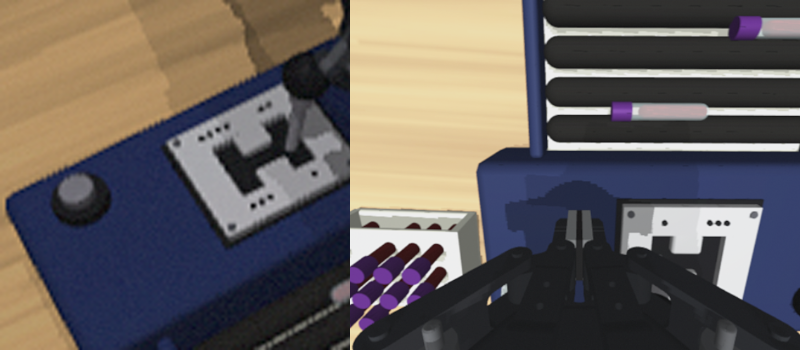

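The stem stands at the cross channel: the knob is at (305,75) in the left panel, within 2 px of the expected spot. Next I go round to its left side.

>>> send_rows(moves=[[[0, -0.13, 0, 0, 0, 0, 0], [0, -0.13, 0, 0, 0, 0, 0], [0, -0.13, 0, 0, 0, 0, 0], [0, 0, 0, 0, 0, 0, 0], [0, 0, 0.03, 0, 0, 0, 0], [0, 0, 0.03, 0, 0, 0, 0], [0, 0, 0.03, 0, 0, 0, 0], [0, 0, 0.03, 0, 0, 0, 0], [0, 0, 0.03, 0, 0, 0, 0], [0, 0, 0.03, 0, 0, 0, 0]]])

```text
t: 5.6
eef_pos: [0.5168, -0.0315, 0.1302]
eef_rot: [-0.001, 0.999, 0.033, 0.001]
force: [0.4, 4.3, 3.0]
width: -0.0002
grip_force: 2.1
```

```bash
python3 st.py
```

```text
t 5.6 mix mm [ 2.5 63. ] z 130.2 F [0.4 4.3 3. ] yaw 3.8 zax [ 0.001  0.001 -1.   ] w -0.0002
```

>>> send_rows(moves=[[[0, 0, 0.03, 0, 0, 0, 0], [0, 0, 0.03, 0, 0, 0, 0], [0, 0, 0.03, 0, 0, 0, 0], [0, 0, 0.03, 0, 0, 0, 0], [0, 0, 0.03, 0, 0, 0, 0], [0, 0, 0.03, 0, 0, 0, 0], [0, 0, 0.03, 0, 0, 0, 0], [0, 0, 0.03, 0, 0, 0, 0], [0, 0, 0.03, 0, 0, 0, 0], [0, 0, 0.03, 0, 0, 0, 0]]])

```text
t: 6.6
eef_pos: [0.519, -0.0775, 0.13]
eef_rot: [0.0, 0.999, 0.032, -0.0]
force: [0.3, 3.3, 2.8]
width: 0.0001
grip_force: 1.4
```

```bash
python3 st.py
```

```text
t 6.6 mix mm [ 1.6 16.9] z 130.0 F [0.3 3.3 2.8] yaw 3.72 zax [-0. -0. -1.] w 0.0001
```

>>> send_rows(moves=[[[0, 0, 0.025, 0, 0, 0, 0], [0, 0, 0.025, 0, 0, 0, 0], [0, 0, 0.025, 0, 0, 0, 0], [0, 0, 0.025, 0, 0, 0, 0], [0, 0, 0.025, 0, 0, 0, 0], [0, 0, 0.025, 0, 0, 0, 0], [0, 0, 0.02, 0, 0, 0, 0], [0, 0, 0, 0, 0, 0, 0], [0, 0, 0, 0, 0, 0, 0]]])

```text
t: 7.5
eef_pos: [0.5207, -0.1029, 0.1301]
eef_rot: [0.0, 0.999, 0.032, -0.0]
force: [-0.1, 1.4, -0.2]
width: 0.0002
grip_force: 0.6
```

```bash
python3 st.py
```

```text
t 7.5 mix mm [ 1.6 -8.5] z 130.1 F [-0.1  1.4 -0.2] yaw 3.71 zax [-0.    -0.001 -1.   ] w 0.0002
```

>>> send_rows(moves=[[[0, 0, -0.1, 0, 0, 0, 0], [0, 0, -0.04, 0, 0, 0, 0], [0, -0.126, 0, 0, 0, 0, 0], [0, -0.126, 0, 0, 0, 0, 0], [0, -0.126, 0, 0, 0, 0, 0], [0, 0, 0, 0, 0, 0, 0], [0, 0, 0.125, 0, 0, 0, 0], [0, 0, 0.125, 0, 0, 0, 0], [0, 0, 0.125, 0, 0, 0, 0], [0, 0, 0, 0, 0, 0, 0]]])

```text
t: 8.5
eef_pos: [0.468, -0.1449, 0.1303]
eef_rot: [0.001, 1.0, 0.03, 0.001]
force: [-0.6, 0.3, 0.7]
width: -0.0001
grip_force: 0.0
```

```bash
python3 look.py s3
```

```text
t 8.5 mix mm [-53.7 -46.9] z 130.3 F [-0.6  0.3  0.7] yaw 3.47 zax [ 0.003 -0.003 -1.   ] w -0.0001
left (420, 102)
right (269, 177)
third (311, 242)
w left [ 65. 165.]
w right [284. 165.]
w third [284.  47.]
```

View pics/s3.png

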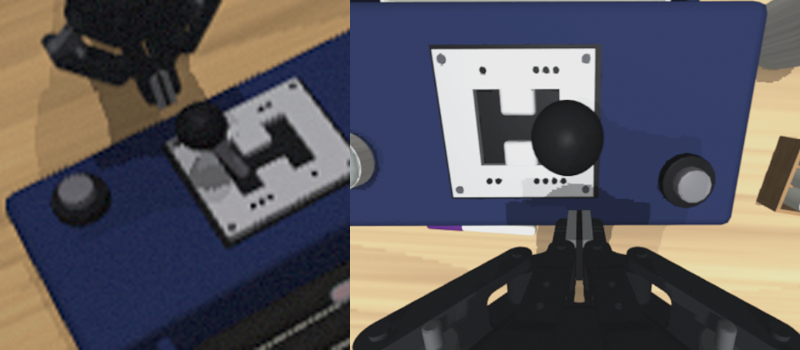

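The knob stands at the right rail but about 5 mm short of its centre, and still inside the play. I nudge it a little further before pushing forward.

>>> send_rows(moves=[[[0, 0, -0.13, 0, 0, 0, 0], [0, 0, -0.13, 0, 0, 0, 0], [0, 0, -0.13, 0, 0, 0, 0], [0, 0, 0, 0, 0, 0, 0], [0, 0.12, 0, 0, 0, 0, 0], [0, 0.12, 0, 0, 0, 0, 0], [0, 0.12, 0, 0, 0, 0, 0], [0, 0, 0.06, 0, 0, 0, 0], [0, 0, 0.04, 0, 0, 0, 0], [0, 0, 0, 0, 0, 0, 0]]])

```text
t: 9.6
eef_pos: [0.5161, -0.0965, 0.1299]
eef_rot: [0.001, 1.0, 0.031, -0.001]
force: [0.1, 0.5, 0.4]
width: 0.0005
grip_force: 0.0
```

```bash
python3 st.py
```

```text
t 9.6 mix mm [-2.5 -1.8] z 129.9 F [0.1 0.5 0.4] yaw 3.58 zax [-0.002 -0.001 -1.   ] w 0.0005
```

>>> send_rows(moves=[[[0, 0, 0.025, 0, 0, 0, 0], [0, 0, 0.025, 0, 0, 0, 0], [0, 0, 0.02, 0, 0, 0, 0], [0, 0, 0.01, 0, 0, 0, 0], [0, 0, 0, 0, 0, 0, 0], [0, 0, 0, 0, 0, 0, 0]]])

```text
t: 10.2
eef_pos: [0.518, -0.1059, 0.1299]
eef_rot: [-0.0, 0.999, 0.033, -0.0]
force: [-0.6, 2.3, -1.5]
width: -0.0003
grip_force: 1.1
```

>>> send_rows(moves=[[[0, 0, -0.1, 0, 0, 0, 0], [0, 0, -0.07, 0, 0, 0, 0], [0, -0.115, 0, 0, 0, 0, 0], [0, -0.115, 0, 0, 0, 0, 0], [0, -0.115, 0, 0, 0, 0, 0], [0, 0, 0, 0, 0, 0, 0], [0, 0, 0.125, 0, 0, 0, 0], [0, 0, 0.125, 0, 0, 0, 0], [0, 0, 0.125, 0, 0, 0, 0], [0, 0, 0, 0, 0, 0, 0]]])

```text
t: 11.2
eef_pos: [0.4702, -0.1437, 0.1303]
eef_rot: [0.001, 1.0, 0.03, 0.001]
force: [0.1, 0.5, -0.3]
width: 0.0001
grip_force: 0.0
```

```bash
cat > wr.py <<'E'
from h import *
s=bot.sense();w=bot.capture("wrist");kw=cam(w,s)
g=w["color"].max(2);print("t",s["t"],"F",np.round(s["force"],1),"tcp",(tomix(s["eef_pos"])*1e3).round(1))
m=((g<75)*255).astype(np.uint8);m[245:]=0
m=cv2.morphologyEx(m,cv2.MORPH_OPEN,cv2.getStructuringElement(cv2.MORPH_ELLIPSE,(51,51)))
cs,_=cv2.findContours(m,cv2.RETR_EXTERNAL,cv2.CHAIN_APPROX_NONE)
for C in cs:
    (u,v),r=cv2.minEnclosingCircle(C);print("blob",round(u),round(v),round(r),[(tomix(plane(kw,u,v,z))*1e3).round(1).tolist() for z in(.148,.141)])
E
python3 wr.py
```

```text
t 11.2 F [ 0.1  0.5 -0.3] tcp [-51.5 -45.8]
blob 270 168 49 [[1.0, -39.3], [0.0, -38.9]]
```

>>> send_rows(moves=[[[0, 0.07, 0, 0, 0, 0, 0], [0, 0.06, 0, 0, 0, 0, 0], [0, 0.025, 0, 0, 0, 0, 0], [0, 0.025, 0, 0, 0, 0, 0], [0, 0.025, 0, 0, 0, 0, 0], [0, 0.025, 0, 0, 0, 0, 0]]])

```text
t: 11.85
eef_pos: [0.5023, -0.1379, 0.1299]
eef_rot: [-0.0, 0.999, 0.033, -0.001]
force: [-3.2, -0.1, 2.0]
width: -0.0
grip_force: 1.4
```

```bash
python3 wr.py
```

```text
t 11.85 F [-3.2 -0.1  2. ] tcp [-19.1 -42.3]
blob 284 218 38 [[12.4, -41.3], [10.1, -41.3]]
```

>>> send_rows(moves=[[[0, 0.025, 0, 0, 0, 0, 0], [0, 0.025, 0, 0, 0, 0, 0], [0, 0.025, 0, 0, 0, 0, 0], [0, 0.025, 0, 0, 0, 0, 0], [0, 0.025, 0, 0, 0, 0, 0], [0, 0.025, 0, 0, 0, 0, 0], [0, 0.025, 0, 0, 0, 0, 0]]])

```text
t: 12.6
eef_pos: [0.5293, -0.1364, 0.1298]
eef_rot: [-0.0, 0.999, 0.033, -0.0]
force: [-2.7, 1.1, -1.7]
width: 0.0001
grip_force: 1.4
```

>>> send_rows(moves=[[[0, 0.015, 0, 0, 0, 0, 0], [0, 0.01, 0, 0, 0, 0, 0]]])

```text
t: 12.8
eef_pos: [0.5332, -0.1365, 0.1299]
eef_rot: [0.0, 0.999, 0.033, -0.0]
force: [-3.1, 0.3, -1.1]
width: 0.0002
grip_force: 1.3
```

```bash
python3 wr.py
```

```text
t 12.8 F [-3.1  0.3 -1.1] tcp [ 11.9 -42.8]
blob 280 218 38 [[43.2, -40.0], [41.0, -39.9]]
```

>>> send_rows(moves=[[[0, 0.01, 0, 0, 0, 0, 0], [0, 0.005, 0, 0, 0, 0, 0], [0, 0, 0, 0, 0, 0, 0]]])

```text
t: 13.15
eef_pos: [0.5354, -0.1363, 0.1301]
eef_rot: [0.0, 0.999, 0.032, 0.0]
force: [-2.4, -0.1, -0.9]
width: 0.0004
grip_force: 1.2
```

>>> send_rows(moves=[[[0, 0.007, 0, 0, 0, 0, 0], [0, 0, 0, 0, 0, 0, 0]]])

```text
t: 13.35
eef_pos: [0.5364, -0.1362, 0.1301]
eef_rot: [0.0, 0.999, 0.033, 0.0]
force: [-2.5, -0.1, -1.1]
width: -0.0001
grip_force: 1.3
```

>>> send_rows(moves=[[[0, 0.008, 0, 0, 0, 0, 0], [0, 0, 0, 0, 0, 0, 0]]])

```text
t: 13.55
eef_pos: [0.537, -0.1361, 0.1299]
eef_rot: [0.0, 0.999, 0.033, -0.001]
force: [-3.3, 0.0, -1.2]
width: 0.0003
grip_force: 2.0
```

>>> send_rows(moves=[[[0, 0.006, 0, 0, 0, 0, 0], [0, 0, 0, 0, 0, 0, 0]]])

```text
t: 13.75
eef_pos: [0.5373, -0.1361, 0.1299]
eef_rot: [0.0, 0.999, 0.032, -0.001]
force: [-5.0, -0.8, -0.5]
width: 0.0001
grip_force: 2.7
```

```bash
python3 wr.py
```

```text
t 13.75 F [-5.  -0.8 -0.5] tcp [ 16.  -42.8]
blob 279 218 38 [[47.4, -39.6], [45.2, -39.4]]
```

>>> send_rows(moves=[[[0, 0.008, 0, 0, 0, 0, 0], [0, 0, 0, 0, 0, 0, 0]]])

```text
t: 14.0
eef_pos: [0.5376, -0.1361, 0.1298]
eef_rot: [0.0, 0.999, 0.032, -0.002]
force: [-6.7, 0.1, 1.2]
width: -0.0
grip_force: 3.4
```

>>> send_rows(moves=[[[0, -0.08, 0, 0, 0, 0, 0], [0, -0.15, 0, 0, 0, 0, 0], [0, -0.15, 0, 0, 0, 0, 0], [0, 0, 0.195, 0, 0, 0, 0], [0, 0, 0.195, 0, 0, 0, 0], [0, 0, 0.195, 0, 0, 0, 0], [0, 0, 0, 0, 0, 0, 0], [0, 0, 0, 0, 0, 0, 0]]])

```text
t: 14.8
eef_pos: [0.4904, -0.2279, 0.1306]
eef_rot: [0.001, 0.999, 0.032, 0.002]
force: [-0.2, 0.2, -0.8]
width: -0.0001
grip_force: 0.0
```

```bash
python3 look.py s4
```

```text
t 14.8 mix mm [ -36.9 -131.3] z 130.6 F [-0.2  0.2 -0.8] yaw 3.65 zax [ 0.004 -0.001 -1.   ] w -0.0001
left (420, 102)
right (269, 177)
third (311, 242)
w left [-130.  205.]
w right [ 81. 205.]
w third [72. 94.]
```

View pics/s4.png

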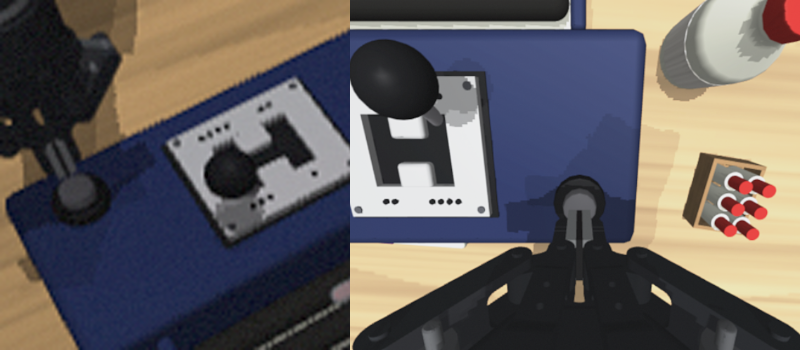

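The knob is at (230,174), which matches the third-slot end, and the fingers are above the button. Now I press it.

>>> send_rows(moves=[[[0, -0.02, 0, 0.08, 0, 0, 0], [0, 0, 0, 0.08, 0, 0, 0], [0, 0, 0, 0.03, 0, 0, 0], [0, 0, 0, 0.015, 0, 0, 0], [0, 0, 0, 0.015, 0, 0, 0], [0, 0, 0, 0, 0, 0, 0]]])

```text
t: 15.5
eef_pos: [0.4856, -0.2265, 0.0971]
eef_rot: [-0.0, 0.999, 0.033, -0.0]
force: [-0.2, 2.7, 4.3]
width: -0.0
grip_force: 1.5
```

>>> send_rows(moves=[[[0, 0, 0, 0.01, 0, 0, 0], [0, 0, 0, 0.01, 0, 0, 0], [0, 0, 0, 0, 0, 0, 0]]])

```text
t: 15.8
eef_pos: [0.4857, -0.2269, 0.0942]
eef_rot: [-0.0, 0.999, 0.033, 0.0]
force: [0.4, 3.4, 4.6]
width: -0.0
grip_force: 2.4
```

>>> send_rows(moves=[[[0, 0, 0, 0.01, 0, 0, 0], [0, 0, 0, 0, 0, 0, 0]]])

```text
t: 16.0
eef_pos: [0.4858, -0.227, 0.0939]
eef_rot: [0.0, 0.999, 0.033, 0.001]
force: [-2.1, 4.5, 15.6]
width: 0.0001
grip_force: 7.8
```

>>> send_rows(moves=[[[0, 0, 0, 0.006, 0, 0, 0], [0, 0, 0, 0, 0, 0, 0], [0, 0, 0, 0, 0, 0, 0]]])

```text
t: 16.3
eef_pos: [0.4858, -0.227, 0.0938]
eef_rot: [0.0, 0.999, 0.033, 0.001]
force: [-3.5, 4.4, 23.5]
width: 0.0002
grip_force: 11.5
```

Force rose to 23 N with the travel stopped, so the button is bottomed out. I lift off straight up.

>>> send_rows(moves=[[[0, 0, 0, -0.03, 0, 0, 0], [0, 0, 0, -0.1, 0, 0, 0], [0, 0, 0, -0.2, 0, 0, 0], [0, 0, 0, -0.3, 0, 0, 0], [0, 0, 0, -0.3, 0, 0, 0], [0, -0.2, 0.1, 0, 0, 0, 0], [0, -0.2, 0.1, 0, 0, 0, 0], [0, -0.2, 0.1, 0, 0, 0, 0], [0, 0, 0, 0, 0, 0, 0], [0, 0, 0, 0, 0, 0, 0]]])

```text
t: 17.3
eef_pos: [0.3982, -0.2792, 0.2312]
eef_rot: [0.0, 1.0, 0.031, 0.0]
force: [-0.1, 0.1, 0.1]
width: -0.0
grip_force: 0.0
```

```bash
python3 st.py; python3 - <<'E'
from h import *
a=bot.capture("scene")["color"][160:340,40:330];b=bot.capture("top")["color"][130:300,185:500]
f=lambda o:cv2.resize(o,(400,int(400*o.shape[0]/o.shape[1])),interpolation=cv2.INTER_CUBIC)
a,b=f(a),f(b);h=min(len(a),len(b));cv2.imwrite("pics/end.png",np.hstack([a[:h],b[:h]])[...,::-1])
E
```

```text
t 17.3 mix mm [-132.4 -176.3] z 231.2 F [-0.1  0.1  0.1] yaw 3.58 zax [ 0.001 -0.001 -1.   ] w -0.0
```

View pics/end.png

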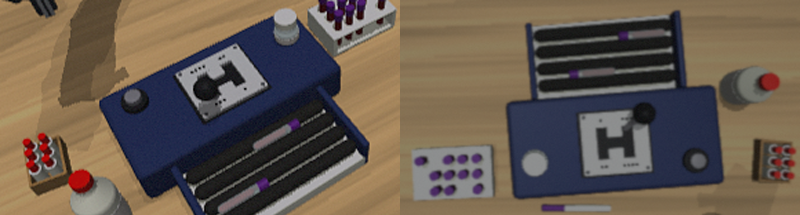

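The final views show the knob in the third slot (top view, about (644,113)) and the button up. The jar, tubes and everything else are where they were.

```bash
python3 -c "
from rig import bot
print(bot.close_job())"
```

```text
the job is handed in; nothing more can be done
None
```

The lever is home in the third slot, the start button was then pressed fully down and released, nothing else was disturbed, and the job is handed in at about 17 s.

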